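Slide the sanding-pad tray into the full-depth bay of the bench rack

TASK

Put the open tray of sanding pads away in the low two-bay rack: slide it along the bench, without lifting it, fully home against the back of the bay that takes its full length. The other bay, either one, has a spacer with a sprung buffer inside, under the cover, that stops the tray well short: feel for it gently, pressing the buffer in by no more than about 1 cm, and if you meet it bring the tray out and use the other bay. Leave the polisher, jar and tin where they are.

Things in the scene. Friction and masses are not known exactly. Their poses are not given: they have to be found in the camera images.
- tray: Loose open-topped black tray, 84 mm (its x) by 130 mm (its y) by 38 mm high, walls 6 mm, 0.28 to 0.56 kg; slides with 2 to 7 N. Thin pads fixed on its floor reach 14 mm above its underside. Inner space 72 by 118 mm: fingers can reach in and push a wall from inside. Origin: centre of the underside. Either short end may go in first.
- rack: Low covered rack fixed to the bench; its +y points from the open mouth to the back, its x across two bays, each 94 mm wide, 48 high, 110 deep. Origin: on the bench, midway in x and in depth. Walls and cover (top at 53 mm height) begin at y = -55 mm; inside of the back wall at y = +55. The 8 mm partition runs out to y = -77 and outer guides flare out to y = -95, both 30 mm high.
- bay_minus (a point): Where the origin of a tray that is home lies in this bay (bench height, rack frame y = -10 mm, x = -51 mm); the tray then sticks 20 mm out of the mouth. Axes as the rack's. This bay or the other, unknown which, has the sprung spacer, met by a tray 40 to 60 mm short of home.
- bay_plus (a point): Where the origin of a tray that is home lies in this bay (bench height, rack frame y = -10 mm, x = +51 mm); the tray then sticks 20 mm out of the mouth. Axes as the rack's. This bay or the other, unknown which, has the sprung spacer, met by a tray 40 to 60 mm short of home.
- buffer (a joint): How far the spacer's sprung buffer plate is pressed in, in m: 0 at rest, stops at 0.016. Spring 1.5 N per mm from zero (about 15 N at 10 mm), on top of the tray's sliding friction; it springs back. The reading does not tell which bay it is in. The plate faces the mouth and fills most of the bay (80 by 34 mm).
- polisher: Bystander: rotary polisher lying on the bench along its x, from -150 to +104 mm, 72 mm wide and high. Origin on its underside.
- polish: Bystander: white screw-top jar of polish standing upright, 60 mm across, 65 mm high. Origin: centre of the underside.
- wax: Bystander: flat wax tin, 76 mm across, 36 mm high. Origin: centre of the underside.
Mind the look-alikes: they are no part of the job. Leave any pink or white look-alike of the tray alone.

How it is judged:
By the outcome, as a careful person would: the job done as asked, in the order asked, and still so for the second after the job is handed in, with the robot touching nothing.
It also fails if it takes over 72 s, if anything falls off the work surface, if the arm or the gripper's body presses on something with over 40 N, if the wrist force passes 120 N, or if a joint passes its speed limit or range.

ROBOT

A 6-joint arm with a two-finger parallel gripper is mounted at the origin on the work surface. World frame = base frame: x ahead of the robot, y to its left, z up, the work surface at z = 0. Lengths are in mm, angles in rad, forces in N, time in s.
With the tool pointing down it reaches from about 400 to 925 mm from the base axis. Payload 12.5 kg.
Tool frame: the origin (TCP) lies midway between the tips of the shut fingers; the grasp point (between the pads) lies 19 mm behind it; z points along the fingers, y is the direction in which the jaws open and shut (so a half turn about z gives the same grasp; the last joint's range is limited). The gripper opens to 95 mm and grips with 3 to 60 N. Pads are 20 mm wide; open, the fingers measure 119 mm over their backs; the gripper's body (75 mm by 180 mm) begins 59 mm behind the grasp point.
Start: joints at [-1.272, 0.491, 1.559, -0, 1.092, -0.106], TCP at [246.171, -574.497, 214.661] pointing down, gripper open.
Joint ranges: [-3.1, 3.1], [-0.84, 2.19], [0.05, 2.79], [-1.13, 4.28], [0.06, 2.93], [-2.69, 2.69]. Speed limits (rad/s): [2.22, 2.22, 2.79, 3.14, 3.14, 3.14].

INTERFACE

Orientations are given as [roll, pitch, yaw] about the fixed x, y, z axes, in that order (R = Rz(yaw) Ry(pitch) Rx(roll)).
In Python, from cell import * gives the robot as it stands. The module is installed in compiled form; this text tells all that it offers.
- The arm moves only by the tool carry_out, never from a script. Its argument "moves" is a list of rows, each an object of numbers: "dx", "dy", "dz": the shift along the tool's x, y, z in m; "twist": the turn about the tool's z in degrees. A call has 1 to 5 rows; each row is the pose to reach, as a shift and turn from the pose commanded when the call began, along the tool's axes at that moment; what a row does not reach only later rows make up. A row lasts 1/10 s, in which the tool goes at most 50 mm and 8.59 degrees, less where a joint would pass 70% of its speed; a pose out of reach is approached as far as the arm can. A call with a gripper value outside its range is refused whole. "grip" is the finger opening in m, from 0 to 0.0951, set as the call begins (left out, the last holds). The fingers move at their own pace and stop on an object; the grip force is fixed at half the most. Time passes only in rows, so rows that repeat a pose let the fingers close. It gives the time, the measured TCP pose, the force and the opening at its end, in the units of the state.
- state(): the state, without advancing time (a new reading comes with each control period).
- read_camera(name): name is "scene" or "top"; returns (picture, depth): 420x560x3 uint8, red, green, blue; 420x560 float32, mm along the optical axis (not along the pixel's ray), 0 where there is no reading.
- camera_info(name): a dict with "mtx" (3x3 intrinsics, pixels), "R" (3x3) and "t" (3): a world point X has camera coordinates R X + t. Camera axes: x right, y down, z forward; pixel columns grow to the right and rows downward; lengths in mm; the calibration is good to about 2 mm. A picture is of the moment at which its call begins. camera_info takes no time and is no camera call.
- job_done(): hands the job in, once; it reports no verdict.
The state is a dict: "t": time; "joints": joint angles; "qvel": joint speeds; "tau": joint torques, N m; "eef_pos": TCP position; "tcp_rot": TCP orientation; "ft_force": force on the tool from outside, world axes, zero at the start; "moment": the same for the moment, N m; "opening": opening from 0.0 (shut) to 1.0 (fully open).
Only numpy, scipy, OpenCV 4.12 (cv2) and the standard library are available. Lean on these libraries where they do the work, as an engineer would, in place of code of your own. Each camera call takes 0.05 s, during which the arm holds its last target. There are 200 camera calls.

## Working session

There is one attempt and no reset: what is moved stays moved. The work goes in short steps, Python scripts to look and compute and a tool call to move; the robot and the scene stay as the last step left them, time stands still between calls to the robot, and variables do not carry over. Pictures are saved under pics/ and viewed, about 8 in all and at most 12, crops included, and the job is handed in when it is done.

Besides the shell and the picture viewer there is one more tool, called after "Emit:" by a JSON object that holds its "api" and its "payload", one argument or row to a line. carry_out: Moves the arm, as the interface text tells. Its arguments: {"type":"object","properties":{"moves":{"type":"array","items":{"type":"object","properties":{"dx":{"type":"number"},"dy":{"type":"number"},"dz":{"type":"number"},"twist":{"type":"number"}}}},"grip":{"type":"number"}},"required":["moves"]}

```bash
mkdir -p pics; python3 - <<'E'
from cell import *
import numpy as np, cv2
for n in ("scene","top"):
    p,d=read_camera(n); cv2.imwrite(f"pics/{n}0.png",p[:,:,::-1]); np.save(f"{n}0.npy",d)
    c=camera_info(n); print(n,c, (d>0).mean(), d.min(), d.max())
s=state(); print(s)
E
```

```text
scene {'mtx': array([[520.85556984,   0.        , 274.46408697],
       [  0.        , 520.85556984, 207.21330393],
       [  0.        ,   0.        ,   1.        ]]), 'R': array([[ 0.683303  ,  0.72997567,  0.01524923],
       [ 0.45776061, -0.41203473, -0.78783412],
       [-0.56881653,  0.54530991, -0.61569867]]), 't': array([-325.10698264, -263.88628244, 1596.64286264])} 0.9957695578231293 0.0 3206.4233
top {'mtx': array([[401.69446365,   0.        , 274.53542107],
       [  0.        , 401.69446365, 208.81182382],
       [  0.        ,   0.        ,   1.        ]]), 'R': array([[-0.01726654, -0.9998388 , -0.00492307],
       [-0.99864563,  0.01748721, -0.04900111],
       [ 0.0490793 ,  0.00407032, -0.99878659]]), 't': array([-68.8895753 , 546.10589656, 866.71328563])} 0.9961989795918368 0.0 1701.8839
{'t': 0.1, 'joints': array([-1.27158128e+00,  4.91480272e-01,  1.55937324e+00,  6.26177743e-06,
        1.09170388e+00, -1.05619059e-01]), 'qvel': array([ 2.16902442e-04, -9.68177785e-04, -6.17659644e-04, -1.37692572e-03,
        8.09721472e-05, -1.04618505e-03]), 'tau': array([ 2.32259023e-03, -6.13626981e+01, -2.58606631e+01,  6.93965843e-02,
        4.69795126e-02, -3.68454937e-05]), 'eef_pos': array([ 246.11597954, -574.27471461,  214.13725379]), 'tcp_rot': array([-3.14063388e+00, -1.07227826e-04,  4.04831164e-01]), 'ft_force': array([ 0.91023708, -0.41369136, -0.28782216]), 'moment': array([-0.00024045,  0.02160093, -0.00181127]), 'opening': 1.0017382988566774}
```

View pics/scene0.png

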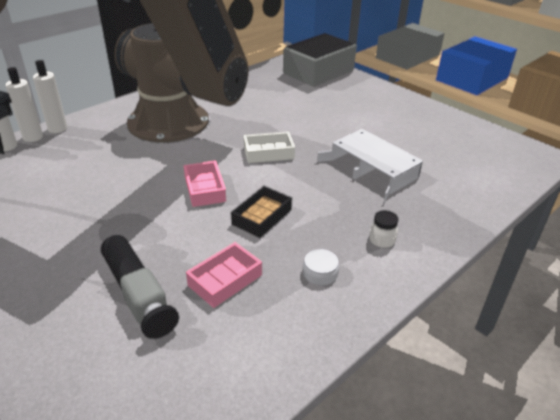

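View pics/top0.png

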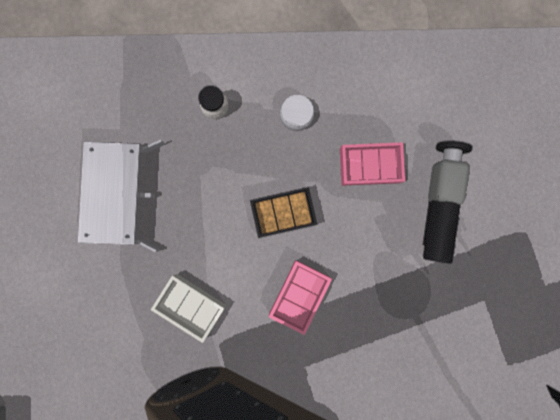

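The candidates for the tray are:
- black tray with tan pads: top (283,213), scene (262,211)
- pink: top (373,164) and (301,296)
- white: top (188,308)

By the description I choose the black one. The rack is at top (110,193), with its mouth to the right and its partition tip near (148,195).

```bash
cat > h.py <<'E'
from cell import *
import numpy as np, cv2
def cloud(n,d):
    c=camera_info(n); K=c["mtx"]; v,u=np.mgrid[:420,:560]
    P=np.stack([(u-K[0,2])/K[0,0]*d,(v-K[1,2])/K[1,1]*d,d],-1)
    return (P-c["t"])@c["R"]     # R^T (P-t)
def ray(n,uv,z):
    c=camera_info(n); K=c["mtx"]; uv=np.atleast_2d(uv).astype(float)
    D=np.c_[(uv-K[:2,2])/[K[0,0],K[1,1]],np.ones(len(uv))]@c["R"]; C=-c["R"].T@c["t"]
    return C+D*((z-C[2])/D[:,2])[:,None]
def rect(xy):
    (c,(a,b),t)=cv2.minAreaRect(np.float32(xy)); q=cv2.boxPoints((c,(a,b),t)); return np.array(c),(a,b),q
def trayrect(n,p,near,z=38,r=110):
    "rim rectangle of the black tray: dark pixels + pads, outer hull cast onto z"
    W=ray(n,np.stack(np.mgrid[:560,:420],-1).reshape(-1,2),z).reshape(560,420,3).transpose(1,0,2)
    m=(p.max(2)<60)&(np.hypot(W[...,0]-near[0],W[...,1]-near[1])<r)
    return m,W
E
cat > m1.py <<'E'
from h import *
P={};
for n in("top","scene"):
    p=cv2.imread(f"pics/{n}0.png")[:,:,::-1]; d=np.load(f"{n}0.npy"); X=cloud(n,d); P[n]=(p,X)
    b=X[(abs(X[...,2])<15)&(X[...,0]>400)&(X[...,0]<800)&(abs(X[...,1])<300)]; print(n,"bench z",np.median(b[:,2]))
    s=dict(top=(283,213),scene=(262,211))[n]; print("tray c",X[s[1],s[0]])
    t=X[210,283] if n=="top" else t
    near=np.hypot(X[...,0]-t[0],X[...,1]-t[1])<95
    dark=(p.max(2)<75)&near; k,l,st,_=cv2.connectedComponentsWithStats(dark.astype(np.uint8)); i=1+st[1:,4].argmax(); m=l==i
    z=X[m][:,2]; print("dark px",m.sum(),"rim z pct",np.percentile(z,[5,50,80,95]))
    rim=X[m&(X[...,2]>np.percentile(z,50))&(X[...,2]<60)]
    c,ab,q=rect(rim[:,:2]); print("depth rim rect",c,ab,q.round(0).tolist())
    if n=="top":
        hull=cv2.findContours(m.astype(np.uint8),0,1)[0]; uv=np.vstack([h[:,0] for h in hull]); w=ray(n,uv,38)
        c,ab,q=rect(w[:,:2]); print("ray rim rect",c,ab,q.round(0).tolist())
    # rack cover
    g=(X[...,2]>44)&(X[...,2]<62)&(X[...,1]>150)&(X[...,1]<480)&(X[...,0]>430)&(X[...,0]<800)
    k,l,st,_=cv2.connectedComponentsWithStats(g.astype(np.uint8)); i=1+st[1:,4].argmax(); R=X[l==i]
    c,ab,q=rect(R[:,:2]); print("rack",len(R),np.median(R[:,2]),c,ab,q.round(0).tolist())
    # cover long-axis by PCA
    u,sv,vt=np.linalg.svd(R[:,:2]-R[:,:2].mean(0),full_matrices=0); print("pca",vt[0],R[:,:2].mean(0))
p,X=P["top"]
g=(X[...,2]>20)&(X[...,2]<40)&(X[...,1]>100)&(X[...,1]<330)&(X[...,0]>480)&(X[...,0]<800)
k,l,st,ce=cv2.connectedComponentsWithStats(g.astype(np.uint8))
for i in range(1,k):
    if st[i,4]>8: Y=X[l==i]; print(st[i],Y.min(0).round(0),Y.max(0).round(0))
for s in [(211,98),(297,111),(447,205)]: print(s,X[s[1],s[0]].round(0))
a=p[70:270,60:340]; cv2.imwrite("pics/crop1.png",cv2.resize(a,None,fx=2.8,fy=2.8,interpolation=2)[:,:,::-1])
E
python3 m1.py
```

```text
top bench z 0.19683082339042723
tray c [535.29663207 -96.73266404  13.89746438]
dark px 675 rim z pct [ 5.5595657  36.82070543 38.60908221 40.20632461]
depth rim rect [536.76330566 -97.10913086] (81.65327453613281, 128.56520080566406) [[483.0, -43.0], [510.0, -168.0], [590.0, -152.0], [563.0, -26.0]]
ray rim rect [536.92907715 -97.27406311] (81.70782470703125, 128.8439178466797) [[484.0, -42.0], [510.0, -169.0], [590.0, -152.0], [564.0, -26.0]]
rack 5684 53.240921273462405 [583.73406982 270.51800537] (119.86811828613281, 211.90382385253906) [[475.0, 216.0], [686.0, 205.0], [693.0, 325.0], [481.0, 336.0]]
pca [-0.99857019  0.0534562 ] [583.09503179 269.36875879]
scene bench z -0.8371290022725949
tray c [534.61273342 -95.73511662  14.3830794 ]
dark px 1207 rim z pct [ 4.78426229 24.41645101 34.17002494 37.55058356]
depth rim rect [ 539.27984619 -101.03829956] (84.6970443725586, 131.0786590576172) [[484.0, -46.0], [511.0, -174.0], [594.0, -156.0], [567.0, -28.0]]
rack 2032 51.675649381131855 [583.33203125 267.0559082 ] (127.41183471679688, 216.70635986328125) [[472.0, 209.0], [688.0, 198.0], [695.0, 325.0], [478.0, 336.0]]
pca [ 0.99891401 -0.04659175] [590.77443107 263.41378959]
[139 140  23  11  78] [679. 165.  20.] [698. 217.  39.]
[137 193  15   4  55] [576. 189.  21.] [584. 220.  40.]
(211, 98) [777.  50.  65.]
(297, 111) [ 754. -131.   36.]
(447, 205) [ 544. -435.   62.]
```

View pics/crop1.png

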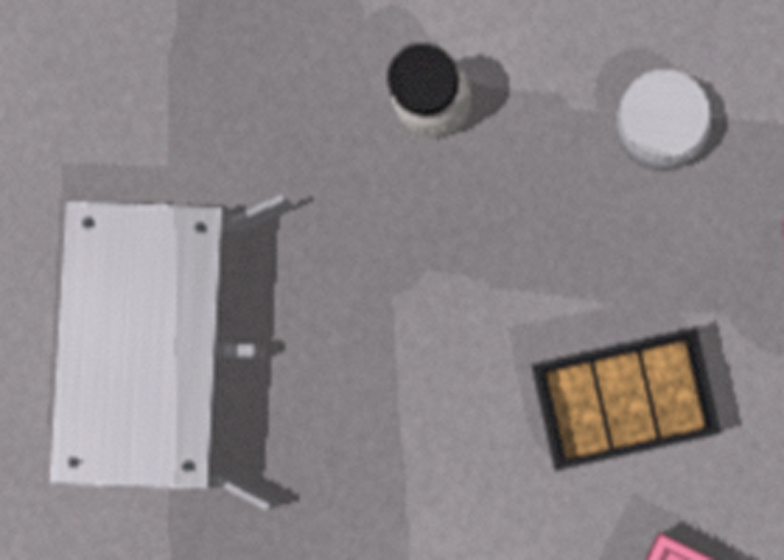

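The crop confirms the black tray with tan pads, at crop (632,398). Its rim stands at 38 mm in both views and it is yawed about 12°. The rack origin is about (583.5, 268), yaw −3°, with the cover at 52–53 mm. I'll grip the tray's trailing short wall, one finger inside, and try bay_minus first.

Emit:
{"api": "carry_out", "payload": {
  "grip": 0.045,
  "moves": [
    {"dx": 0.04,"dy": -0.024},
    {"dx": 0.08,"dy": -0.048},
    {"dx": 0.12,"dy": -0.072},
    {"dx": 0.16,"dy": -0.096},
    {"dx": 0.2,"dy": -0.12}
  ]
}}

```text
schema error: expected keys dx, dy, dz, twist
```

Emit:
{"api": "carry_out", "payload": {
  "moves": [
    {"dx": 0.04,"dy": -0.024},
    {"dx": 0.08,"dy": -0.048},
    {"dx": 0.12,"dy": -0.072},
    {"dx": 0.16,"dy": -0.096},
    {"dx": 0.2,"dy": -0.12}
  ]
}}

```text
schema error: expected keys dx, dy, dz, twist
```

Emit:
{"api": "carry_out", "payload": {
  "moves": [
    {"dx": 0.04,"dy": -0.022,"dz": 0.03,"twist": 4},
    {"dx": 0.044,"dy": -0.023,"dz": 0.07,"twist": 9},
    {"dx": 0.044,"dy": -0.023,"dz": 0.11,"twist": 11},
    {"dx": 0.044,"dy": -0.023,"dz": 0.13,"twist": 11},
    {"dx": 0.044,"dy": -0.023,"dz": 0.13,"twist": 11}
  ]
}}

```text
t: 0.6
eef_pos: [277.1, -534.6, 81.7]
tcp_rot: [-3.136, 0.001, 0.213]
ft_force: [-0.2, 0.5, 0.4]
opening: 1.001
```

Emit:
{"api": "carry_out", "payload": {
  "grip": 0.045,
  "moves": [
    {"dx": 0.034,"dy": -0.031,"dz": -0.015,"twist": 0},
    {"dx": 0.068,"dy": -0.062,"dz": -0.03,"twist": 0},
    {"dx": 0.102,"dy": -0.093,"dz": -0.03,"twist": 0},
    {"dx": 0.136,"dy": -0.124,"dz": -0.03,"twist": 0},
    {"dx": 0.17,"dy": -0.155,"dz": -0.03,"twist": 0}
  ]
}}

```text
t: 1.1
eef_pos: [412.1, -347.6, 116.3]
tcp_rot: [3.14, -0.001, 0.213]
ft_force: [0.5, -1.0, 0.2]
opening: 0.634
```

Emit:
{"api": "carry_out", "payload": {
  "moves": [
    {"dx": 0.034,"dy": -0.031,"dz": 0,"twist": 0},
    {"dx": 0.068,"dy": -0.062,"dz": 0,"twist": 0},
    {"dx": 0.102,"dy": -0.093,"dz": 0.01,"twist": 0},
    {"dx": 0.136,"dy": -0.124,"dz": 0.02,"twist": 0},
    {"dx": 0.17,"dy": -0.155,"dz": 0.03,"twist": 0}
  ]
}}

```text
t: 1.6
eef_pos: [545.9, -159.9, 85.9]
tcp_rot: [3.14, -0.002, 0.213]
ft_force: [0.7, -0.6, 0.4]
opening: 0.471
```

Emit:
{"api": "carry_out", "payload": {
  "moves": [
    {"dx": 0.0045,"dy": -0.0015,"dz": 0.01,"twist": 0},
    {"dx": 0.0045,"dy": -0.0015,"dz": 0.03,"twist": 0},
    {"dx": 0.0045,"dy": -0.0015,"dz": 0.035,"twist": 0},
    {"dx": 0.0045,"dy": -0.0015,"dz": 0.035,"twist": 0},
    {"dx": 0.0045,"dy": -0.0015,"dz": 0.035,"twist": 0}
  ]
}}

```text
t: 2.1
eef_pos: [548.6, -159.6, 50.6]
tcp_rot: [3.141, -0.001, 0.212]
ft_force: [-0.0, -0.2, 0.7]
opening: 0.472
```

```bash
python3 - <<'E'
from h import *
p,d=read_camera("scene"); a=p[130:290,180:380]; cv2.imwrite("pics/s1.png",cv2.resize(a,None,fx=3.5,fy=3.5,interpolation=2)[:,:,::-1])
print(state()["eef_pos"],state()["t"])
E
```

```text
[ 548.71859919 -159.57442023   50.67548748] 2.15
```

View pics/s1.png

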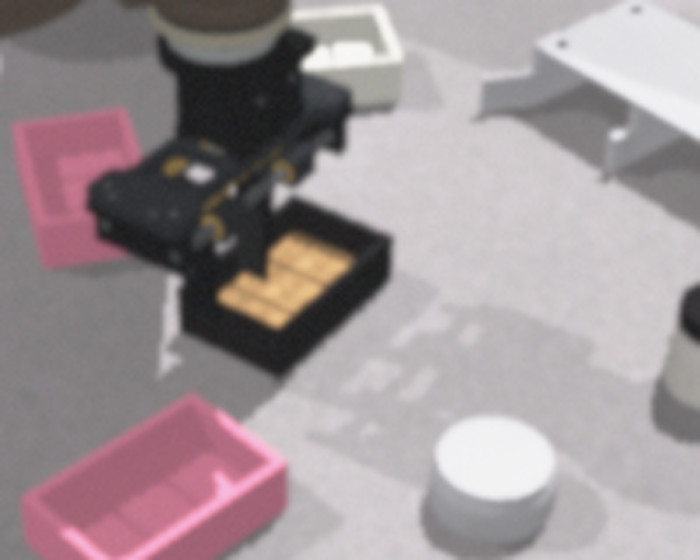

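One finger hangs inside the tray (crop (260,265)) and the near short wall lies between the fingers. I'll lower and grip.

Emit:
{"api": "carry_out", "payload": {
  "moves": [
    {"dx": 0.0015,"dy": -0.0018,"dz": 0.01,"twist": 0},
    {"dx": 0.0015,"dy": -0.0018,"dz": 0.02,"twist": 0},
    {"dx": 0.0015,"dy": -0.0018,"dz": 0.028,"twist": 0},
    {"dx": 0.0015,"dy": -0.0018,"dz": 0.031,"twist": 0},
    {"dx": 0.0015,"dy": -0.0018,"dz": 0.031,"twist": 0}
  ]
}}

```text
t: 2.65
eef_pos: [549.3, -156.6, 17.9]
tcp_rot: [-3.141, 0.001, 0.213]
ft_force: [0.0, 0.1, 0.1]
opening: 0.472
```

Emit:
{"api": "carry_out", "payload": {
  "grip": 0.0,
  "moves": [
    {"dx": 0,"dy": 0,"dz": 0,"twist": 0},
    {"dx": 0,"dy": 0,"dz": 0,"twist": 0},
    {"dx": 0,"dy": 0,"dz": 0,"twist": 0},
    {"dx": 0,"dy": 0,"dz": 0,"twist": 0},
    {"dx": 0,"dy": 0,"dz": 0,"twist": 0}
  ]
}}

```text
t: 3.15
eef_pos: [549.6, -156.8, 18.8]
tcp_rot: [3.141, -0.0, 0.213]
ft_force: [0.6, 0.3, -0.5]
opening: 0.112
```

Emit:
{"api": "carry_out", "payload": {
  "moves": [
    {"dx": 0,"dy": 0,"dz": 0,"twist": 0},
    {"dx": 0,"dy": 0,"dz": 0,"twist": 0},
    {"dx": 0,"dy": 0,"dz": 0,"twist": 0}
  ]
}}

```text
t: 3.45
eef_pos: [549.8, -156.9, 18.8]
tcp_rot: [3.141, -0.0, 0.213]
ft_force: [0.8, -0.4, 1.4]
opening: 0.062
```

Emit:
{"api": "carry_out", "payload": {
  "moves": [
    {"dx": 0.0013,"dy": -0.01,"dz": 0,"twist": 0},
    {"dx": 0.0026,"dy": -0.03,"dz": 0,"twist": 0},
    {"dx": 0.0039,"dy": -0.05,"dz": 0,"twist": 0},
    {"dx": 0.005,"dy": -0.075,"dz": 0,"twist": 0},
    {"dx": 0.0063,"dy": -0.1,"dz": 0,"twist": 0}
  ]
}}

```text
t: 3.95
eef_pos: [534.4, -56.5, 18.8]
tcp_rot: [3.141, -0.0, 0.213]
ft_force: [1.1, -3.2, 0.5]
opening: 0.063
```

Emit:
{"api": "carry_out", "payload": {
  "moves": [
    {"dx": 0.0013,"dy": -0.025,"dz": 0,"twist": 4},
    {"dx": 0.0026,"dy": -0.05,"dz": 0,"twist": 8},
    {"dx": 0.0039,"dy": -0.075,"dz": 0,"twist": 12},
    {"dx": 0.005,"dy": -0.09,"dz": 0,"twist": 15.2},
    {"dx": 0.0063,"dy": -0.0976,"dz": 0,"twist": 15.2}
  ]
}}

```text
t: 4.45
eef_pos: [519.6, 40.6, 18.8]
tcp_rot: [3.141, 0.0, -0.052]
ft_force: [0.3, -2.8, 2.6]
opening: 0.062
```

```bash
python3 - <<'E'
from h import *
p,d=read_camera("top"); cv2.imwrite("pics/top1.png",cv2.resize(p[90:290,60:300],None,fx=3,fy=3,interpolation=2)[:,:,::-1])
s=state();print(s["eef_pos"],s["tcp_rot"],s["t"],s["ft_force"])
E
```

```text
[519.76498887  40.95749988  18.76482558] [-3.14150340e+00  1.31032795e-04 -4.98083831e-02] 4.5 [-1.56357272  4.46864874  3.77553815]
```

View pics/top1.png

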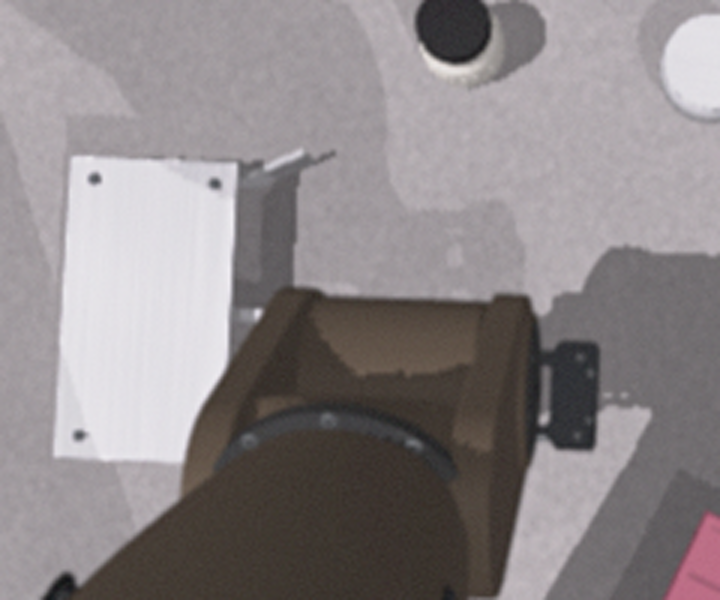

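The arm hides the tray in the top view. I'll check the alignment from the scene camera.

```bash
python3 - <<'E'
from h import *
p,d=read_camera("scene"); X=cloud("scene",d)
cv2.imwrite("pics/s2.png",cv2.resize(p[110:260,230:440],None,fx=3.6,fy=3.6,interpolation=2)[:,:,::-1])
m=(p.max(2)<70)&(X[...,2]>30)&(X[...,2]<41)&(X[...,1]>20)&(X[...,1]<200)&(X[...,0]>440)&(X[...,0]<620)
R=X[m][:,:2]; print(len(R)); c,ab,q=rect(R); print(c,ab,q.round().tolist()); print(state()["eef_pos"],state()["tcp_rot"][2])
E
```

```text
285
[524.03997803  97.22511292] (137.33302307128906, 85.99044799804688) [[479.0, 30.0], [565.0, 27.0], [569.0, 164.0], [484.0, 167.0]]
[519.92620847  40.25807818  18.77269757] -0.04961413295661421
```

View pics/s2.png

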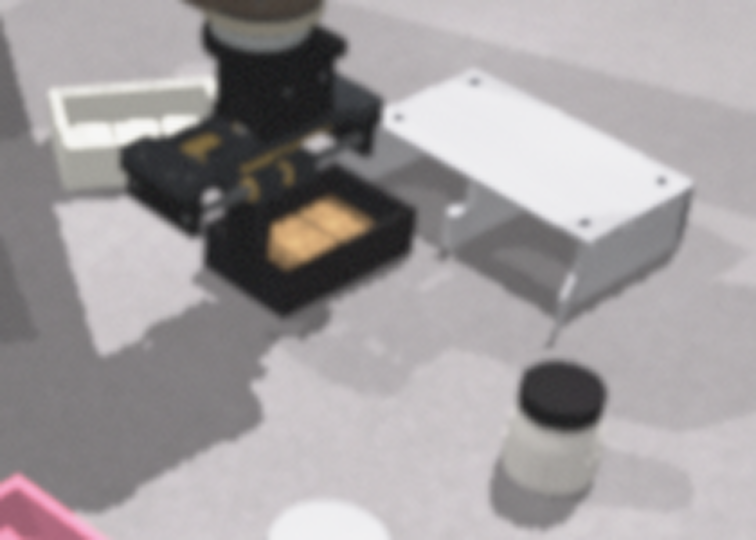

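The tray lines up with bay_minus: centre x is within about 1 mm and yaw within about 1°. I'll advance to just short of the buffer range.

Emit:
{"api": "carry_out", "payload": {
  "moves": [
    {"dx": 0.0005,"dy": -0.015,"dz": 0,"twist": 0},
    {"dx": 0.0005,"dy": -0.035,"dz": 0,"twist": 0},
    {"dx": 0.0005,"dy": -0.055,"dz": 0,"twist": 0},
    {"dx": 0.0005,"dy": -0.075,"dz": 0,"twist": 0},
    {"dx": 0.0005,"dy": -0.088,"dz": 0,"twist": 0}
  ]
}}

```text
t: 5.05
eef_pos: [525.6, 127.4, 18.8]
tcp_rot: [3.141, -0.0, -0.051]
ft_force: [0.0, -4.9, 5.8]
opening: 0.062
```

Emit:
{"api": "carry_out", "payload": {
  "moves": [
    {"dx": 0,"dy": -0.001,"dz": 0,"twist": 0},
    {"dx": 0,"dy": -0.002,"dz": 0,"twist": 0},
    {"dx": 0,"dy": -0.003,"dz": 0,"twist": 0},
    {"dx": 0,"dy": -0.004,"dz": 0,"twist": 0},
    {"dx": 0,"dy": -0.005,"dz": 0,"twist": 0}
  ]
}}

```text
t: 5.55
eef_pos: [525.7, 131.0, 18.7]
tcp_rot: [3.141, -0.0, -0.052]
ft_force: [-0.8, -5.3, 6.1]
opening: 0.061
```

Emit:
{"api": "carry_out", "payload": {
  "moves": [
    {"dx": 0,"dy": -0.002,"dz": 0,"twist": 0},
    {"dx": 0,"dy": -0.004,"dz": 0,"twist": 0},
    {"dx": 0,"dy": -0.006,"dz": 0,"twist": 0},
    {"dx": 0,"dy": -0.007,"dz": 0,"twist": 0}
  ]
}}

```text
t: 5.95
eef_pos: [526.1, 138.0, 18.7]
tcp_rot: [3.141, -0.0, -0.052]
ft_force: [-1.0, -5.6, 6.4]
opening: 0.06
```

Emit:
{"api": "carry_out", "payload": {
  "moves": [
    {"dx": 0,"dy": -0.001,"dz": 0,"twist": 0},
    {"dx": 0,"dy": -0.002,"dz": 0,"twist": 0},
    {"dx": 0,"dy": -0.003,"dz": 0,"twist": 0},
    {"dx": 0,"dy": -0.004,"dz": 0,"twist": 0}
  ]
}}

```text
t: 6.35
eef_pos: [526.3, 141.9, 18.7]
tcp_rot: [3.141, -0.0, -0.052]
ft_force: [-0.7, -6.2, 5.2]
opening: 0.062
```

Emit:
{"api": "carry_out", "payload": {
  "moves": [
    {"dx": 0,"dy": -0.001,"dz": 0,"twist": 0},
    {"dx": 0,"dy": -0.002,"dz": 0,"twist": 0},
    {"dx": 0,"dy": -0.003,"dz": 0,"twist": 0},
    {"dx": 0,"dy": -0.004,"dz": 0,"twist": 0}
  ]
}}

```text
t: 6.75
eef_pos: [526.5, 145.6, 18.7]
tcp_rot: [3.141, 0.0, -0.052]
ft_force: [-1.1, -9.1, 7.7]
opening: 0.059
```

Emit:
{"api": "carry_out", "payload": {
  "moves": [
    {"dx": 0,"dy": -0.001,"dz": 0,"twist": 0},
    {"dx": 0,"dy": -0.002,"dz": 0,"twist": 0},
    {"dx": 0,"dy": -0.003,"dz": 0,"twist": 0}
  ]
}}

```text
t: 7.05
eef_pos: [526.6, 148.1, 18.8]
tcp_rot: [3.14, 0.0, -0.052]
ft_force: [-1.0, -13.9, 7.9]
opening: 0.057
```

Emit:
{"api": "carry_out", "payload": {
  "moves": [
    {"dx": 0,"dy": -0.001,"dz": 0,"twist": 0},
    {"dx": 0,"dy": -0.0015,"dz": 0,"twist": 0}
  ]
}}

```text
t: 7.25
eef_pos: [526.6, 149.4, 18.8]
tcp_rot: [3.14, 0.001, -0.052]
ft_force: [1.0, -15.5, 7.9]
opening: 0.06
```

The force rises about 1.5 N/mm from a 5.5 N baseline, starting about 55 mm short of home. That is the sprung buffer, pressed in about 6 mm. I'll bring the tray out and go across to bay_plus.

Emit:
{"api": "carry_out", "payload": {
  "moves": [
    {"dx": 0,"dy": 0.01,"dz": 0,"twist": 0},
    {"dx": 0,"dy": 0.03,"dz": 0,"twist": 0},
    {"dx": 0,"dy": 0.06,"dz": 0,"twist": 0},
    {"dx": 0,"dy": 0.09,"dz": 0,"twist": 0},
    {"dx": 0,"dy": 0.12,"dz": 0,"twist": 0}
  ]
}}

```text
t: 7.75
eef_pos: [520.3, 30.4, 18.8]
tcp_rot: [-3.141, -0.001, -0.052]
ft_force: [0.9, 5.1, 4.8]
opening: 0.064
```

Emit:
{"api": "carry_out", "payload": {
  "moves": [
    {"dx": 0.015,"dy": 0,"dz": 0,"twist": 0},
    {"dx": 0.04,"dy": 0,"dz": 0,"twist": 0},
    {"dx": 0.065,"dy": 0,"dz": 0,"twist": 0},
    {"dx": 0.088,"dy": 0,"dz": 0,"twist": 0},
    {"dx": 0.101,"dy": 0,"dz": 0,"twist": 0}
  ]
}}

```text
t: 8.25
eef_pos: [621.6, 25.6, 18.7]
tcp_rot: [-3.142, 0.002, -0.052]
ft_force: [-8.9, 0.5, 12.2]
opening: 0.061
```

```bash
python3 - <<'E'
from h import *
p,d=read_camera("scene"); X=cloud("scene",d); q,e=read_camera("top")
a=cv2.resize(p[110:260,230:440],None,fx=2.5,fy=2.5,interpolation=2); b=cv2.resize(q[90:240,60:300],(600*375//375-125,297)); 
cv2.imwrite("pics/s3.png",a[:,:,::-1])
m=(p.max(2)<70)&(X[...,2]>30)&(X[...,2]<41)&(X[...,1]>10)&(X[...,1]<200)&(X[...,0]>540)&(X[...,0]<720)
R=X[m][:,:2]; print(len(R)); c,ab,k=rect(R); print(c,ab,k.round().tolist()); print(state()["eef_pos"],state()["tcp_rot"][2],state()["ft_force"])
E
```

```text
302
[626.90075684  81.22130585] (138.7545166015625, 81.53707122802734) [[582.0, 14.0], [664.0, 10.0], [671.0, 148.0], [590.0, 153.0]]
[622.95829418  25.4960526   18.72154664] -0.05252488207070649 [ 4.28785693 -1.28768529  4.09748953]
```

View pics/s3.png

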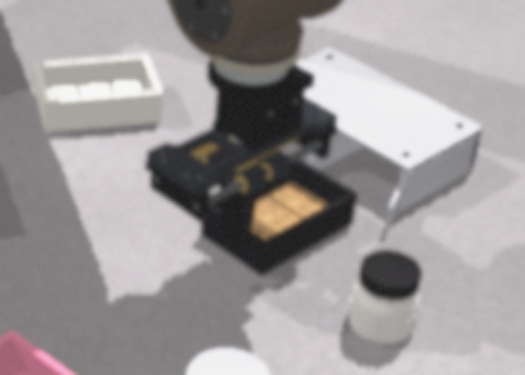

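The tray is clear of the rack at scene crop (280,215) and squared to bay_plus, about 1.5 mm too far in +x. I'll slide it in.

Emit:
{"api": "carry_out", "payload": {
  "moves": [
    {"dx": -0.001,"dy": -0.01,"dz": 0,"twist": 0},
    {"dx": -0.0015,"dy": -0.03,"dz": 0,"twist": 0},
    {"dx": -0.0015,"dy": -0.05,"dz": 0,"twist": 0},
    {"dx": -0.0015,"dy": -0.07,"dz": 0,"twist": 0},
    {"dx": -0.0015,"dy": -0.085,"dz": 0,"twist": 0}
  ]
}}

```text
t: 8.85
eef_pos: [623.9, 111.4, 18.7]
tcp_rot: [3.141, 0.0, -0.052]
ft_force: [0.2, -5.0, 5.1]
opening: 0.06
```

Emit:
{"api": "carry_out", "payload": {
  "moves": [
    {"dx": 0,"dy": -0.005,"dz": 0,"twist": 0},
    {"dx": 0,"dy": -0.011,"dz": 0,"twist": 0},
    {"dx": 0,"dy": -0.017,"dz": 0,"twist": 0},
    {"dx": 0,"dy": -0.021,"dz": 0,"twist": 0},
    {"dx": 0,"dy": -0.025,"dz": 0,"twist": 0}
  ]
}}

```text
t: 9.35
eef_pos: [625.3, 135.4, 18.7]
tcp_rot: [3.141, 0.0, -0.052]
ft_force: [-0.0, -5.0, 5.6]
opening: 0.063
```

Emit:
{"api": "carry_out", "payload": {
  "moves": [
    {"dx": 0,"dy": -0.002,"dz": 0,"twist": 0},
    {"dx": 0,"dy": -0.004,"dz": 0,"twist": 0},
    {"dx": 0,"dy": -0.006,"dz": 0,"twist": 0},
    {"dx": 0,"dy": -0.008,"dz": 0,"twist": 0},
    {"dx": 0,"dy": -0.01,"dz": 0,"twist": 0}
  ]
}}

```text
t: 9.85
eef_pos: [625.9, 145.2, 18.7]
tcp_rot: [3.141, 0.0, -0.053]
ft_force: [-0.3, -5.2, 6.2]
opening: 0.058
```

Emit:
{"api": "carry_out", "payload": {
  "moves": [
    {"dx": 0.0005,"dy": -0.002,"dz": 0,"twist": 0},
    {"dx": 0.001,"dy": -0.004,"dz": 0,"twist": 0},
    {"dx": 0.0015,"dy": -0.006,"dz": 0,"twist": 0},
    {"dx": 0.0015,"dy": -0.008,"dz": 0,"twist": 0},
    {"dx": 0.0015,"dy": -0.01,"dz": 0,"twist": 0}
  ]
}}

```text
t: 10.35
eef_pos: [627.9, 155.2, 18.7]
tcp_rot: [3.141, 0.0, -0.053]
ft_force: [-0.4, -4.2, 4.9]
opening: 0.065
```

Emit:
{"api": "carry_out", "payload": {
  "moves": [
    {"dx": 0,"dy": -0.005,"dz": 0,"twist": 0},
    {"dx": 0,"dy": -0.01,"dz": 0,"twist": 0},
    {"dx": 0,"dy": -0.015,"dz": 0,"twist": 0},
    {"dx": 0,"dy": -0.02,"dz": 0,"twist": 0},
    {"dx": 0,"dy": -0.023,"dz": 0,"twist": 0}
  ]
}}

```text
t: 10.85
eef_pos: [629.1, 178.3, 18.7]
tcp_rot: [3.141, 0.0, -0.052]
ft_force: [-0.6, -4.2, 5.8]
opening: 0.063
```

Emit:
{"api": "carry_out", "payload": {
  "grip": 0.02,
  "moves": [
    {"dx": 0,"dy": 0,"dz": 0,"twist": 0},
    {"dx": 0,"dy": 0,"dz": 0,"twist": 0},
    {"dx": 0,"dy": 0,"dz": 0,"twist": 0},
    {"dx": 0,"dy": 0,"dz": 0,"twist": 0}
  ]
}}

```text
t: 11.25
eef_pos: [629.0, 178.9, 18.3]
tcp_rot: [3.141, 0.0, -0.053]
ft_force: [0.5, 0.4, -0.5]
opening: 0.209
```

Emit:
{"api": "carry_out", "payload": {
  "moves": [
    {"dx": 0,"dy": 0,"dz": -0.015,"twist": 0},
    {"dx": 0,"dy": 0,"dz": -0.035,"twist": 0},
    {"dx": 0,"dy": 0,"dz": -0.045,"twist": 0},
    {"dx": 0,"dy": 0.02,"dz": -0.045,"twist": 0},
    {"dx": 0,"dy": 0.032,"dz": -0.045,"twist": 0}
  ]
}}

```text
t: 11.75
eef_pos: [627.5, 146.4, 64.5]
tcp_rot: [-3.142, -0.001, -0.052]
ft_force: [0.2, 0.8, 0.1]
opening: 0.207
```

Emit:
{"api": "carry_out", "payload": {
  "grip": 0.0,
  "moves": [
    {"dx": 0,"dy": 0,"dz": 0,"twist": 0},
    {"dx": 0,"dy": 0,"dz": 0,"twist": 0},
    {"dx": 0,"dy": 0,"dz": 0,"twist": 0},
    {"dx": 0,"dy": 0,"dz": 0,"twist": 0},
    {"dx": 0,"dy": 0,"dz": 0,"twist": 0}
  ]
}}

```text
t: 12.25
eef_pos: [627.4, 147.5, 63.4]
tcp_rot: [3.141, 0.0, -0.052]
ft_force: [-0.2, 0.3, 0.7]
opening: 0.003
```

Emit:
{"api": "carry_out", "payload": {
  "moves": [
    {"dx": 0,"dy": 0,"dz": 0.02,"twist": 0},
    {"dx": 0,"dy": 0,"dz": 0.04,"twist": 0},
    {"dx": 0,"dy": 0,"dz": 0.047,"twist": 0},
    {"dx": 0.001,"dy": -0.005,"dz": 0.047,"twist": 0},
    {"dx": 0.001,"dy": -0.01,"dz": 0.047,"twist": 0}
  ]
}}

```text
t: 12.75
eef_pos: [629.5, 157.5, 17.2]
tcp_rot: [-3.141, -0.001, -0.053]
ft_force: [0.1, 0.2, 0.0]
opening: 0.005
```

Emit:
{"api": "carry_out", "payload": {
  "moves": [
    {"dx": 0,"dy": -0.003,"dz": 0,"twist": 0},
    {"dx": 0,"dy": -0.006,"dz": 0,"twist": 0},
    {"dx": 0,"dy": -0.009,"dz": 0,"twist": 0},
    {"dx": 0,"dy": -0.012,"dz": 0,"twist": 0},
    {"dx": 0,"dy": -0.015,"dz": 0,"twist": 0}
  ]
}}

```text
t: 13.25
eef_pos: [630.0, 171.9, 17.0]
tcp_rot: [3.141, -0.001, -0.052]
ft_force: [-0.7, -3.9, 2.1]
opening: 0.002
```

Emit:
{"api": "carry_out", "payload": {
  "moves": [
    {"dx": 0,"dy": -0.001,"dz": 0,"twist": 0},
    {"dx": 0,"dy": -0.002,"dz": 0,"twist": 0},
    {"dx": 0,"dy": -0.003,"dz": 0,"twist": 0},
    {"dx": 0,"dy": -0.003,"dz": 0,"twist": 0}
  ]
}}

```text
t: 13.65
eef_pos: [630.1, 175.0, 16.7]
tcp_rot: [3.142, -0.0, -0.053]
ft_force: [0.0, -4.0, 3.1]
opening: 0.0
```

Emit:
{"api": "carry_out", "payload": {
  "moves": [
    {"dx": 0,"dy": -0.001,"dz": 0,"twist": 0},
    {"dx": 0,"dy": -0.002,"dz": 0,"twist": 0},
    {"dx": 0,"dy": -0.0025,"dz": 0,"twist": 0}
  ]
}}

```text
t: 13.95
eef_pos: [630.1, 177.6, 16.6]
tcp_rot: [3.142, -0.0, -0.052]
ft_force: [0.3, -3.4, 4.0]
opening: 0.003
```

Emit:
{"api": "carry_out", "payload": {
  "moves": [
    {"dx": 0,"dy": -0.0005,"dz": 0,"twist": 0},
    {"dx": 0,"dy": -0.001,"dz": 0,"twist": 0},
    {"dx": 0,"dy": -0.0015,"dz": 0,"twist": 0}
  ]
}}

```text
t: 14.25
eef_pos: [630.2, 179.0, 16.6]
tcp_rot: [3.141, -0.0, -0.052]
ft_force: [-0.3, -4.7, 4.9]
opening: 0.003
```

Emit:
{"api": "carry_out", "payload": {
  "moves": [
    {"dx": 0,"dy": -0.0005,"dz": 0,"twist": 0},
    {"dx": 0,"dy": -0.001,"dz": 0,"twist": 0},
    {"dx": 0,"dy": -0.0015,"dz": 0,"twist": 0}
  ]
}}

```text
t: 14.55
eef_pos: [630.1, 179.4, 16.6]
tcp_rot: [3.14, 0.001, -0.052]
ft_force: [-1.7, -14.4, 7.4]
opening: 0.007
```

Emit:
{"api": "carry_out", "payload": {
  "moves": [
    {"dx": 0,"dy": -0.0005,"dz": 0,"twist": 0},
    {"dx": 0,"dy": -0.001,"dz": 0,"twist": 0}
  ]
}}

```text
t: 14.75
eef_pos: [630.0, 179.5, 16.6]
tcp_rot: [3.139, 0.001, -0.052]
ft_force: [-1.6, -20.4, 8.9]
opening: 0.007
```

It has hit a hard stop: 20 N with no further motion, at the predicted depth. I'll back off, lift away and check.

Emit:
{"api": "carry_out", "payload": {
  "moves": [
    {"dx": 0,"dy": 0.005,"dz": 0,"twist": 0},
    {"dx": 0,"dy": 0.02,"dz": 0,"twist": 0},
    {"dx": 0,"dy": 0.03,"dz": -0.02,"twist": 0},
    {"dx": 0,"dy": 0.04,"dz": -0.06,"twist": 0},
    {"dx": 0,"dy": 0.06,"dz": -0.1,"twist": 0}
  ]
}}

```text
t: 15.25
eef_pos: [626.4, 121.5, 116.8]
tcp_rot: [-3.141, 0.002, -0.052]
ft_force: [0.9, 0.9, 0.1]
opening: 0.002
```

Emit:
{"api": "carry_out", "payload": {
  "moves": [
    {"dx": 0,"dy": 0.04,"dz": -0.02,"twist": 0},
    {"dx": -0.02,"dy": 0.08,"dz": -0.03,"twist": 0},
    {"dx": -0.04,"dy": 0.12,"dz": -0.03,"twist": 0},
    {"dx": -0.06,"dy": 0.16,"dz": -0.03,"twist": 0},
    {"dx": -0.08,"dy": 0.2,"dz": -0.03,"twist": 0}
  ]
}}

```text
t: 15.75
eef_pos: [535.4, -75.4, 146.5]
tcp_rot: [-3.141, -0.0, -0.052]
ft_force: [1.6, -0.7, -0.3]
opening: 0.005
```

Emit:
{"api": "carry_out", "payload": {
  "moves": [
    {"dx": 0,"dy": 0.04,"dz": 0,"twist": 0},
    {"dx": 0,"dy": 0.08,"dz": 0,"twist": 0},
    {"dx": 0,"dy": 0.12,"dz": 0,"twist": 0},
    {"dx": 0,"dy": 0.16,"dz": 0,"twist": 0},
    {"dx": 0,"dy": 0.2,"dz": 0,"twist": 0}
  ]
}}

```text
t: 16.25
eef_pos: [525.6, -275.4, 146.4]
tcp_rot: [-3.141, 0.0, -0.053]
ft_force: [0.3, -0.8, -0.6]
opening: 0.006
```

```bash
python3 - <<'E'
from h import *
p,d=read_camera("scene"); q,e=read_camera("top"); X=cloud("top",e)
a=cv2.resize(p[110:260,300:440],(373,400)); b=cv2.resize(q[80:260,60:240],(400,400),interpolation=2)
cv2.imwrite("pics/fin.png",np.hstack([a,b])[:,:,::-1])
m=(q.max(2)<70)&(X[...,2]>30)&(X[...,2]<42)&(X[...,1]>150)&(X[...,1]<230)&(X[...,0]>560)&(X[...,0]<700)
k,l,st,_=cv2.connectedComponentsWithStats(m.astype(np.uint8)); Y=X[l==1+st[1:,4].argmax()]
c,ab,bx=rect(Y[:,:2]); print(len(Y),c,ab,bx.round().tolist(),np.median(Y[:,2]))
o=np.array([583.5,268]); ex=np.array([.9986,-.0532]); ey=np.array([.0532,.9986])
print("rack frame corners",[( round((z-o)@ex,1),round((z-o)@ey,1)) for z in bx])
for s in [(211,98),(297,111),(447,205)]: print(s,X[s[1],s[0]].round(0))
print(state()["t"],state()["eef_pos"],state()["ft_force"])
E
```

```text
173 [628.89874268 199.24095154] (24.017860412597656, 82.84330749511719) [[587.0, 190.0], [669.0, 184.0], [671.0, 208.0], [588.0, 214.0]] 37.55953061951163
rack frame corners [(np.float64(7.4), np.float64(-77.7)), (np.float64(90.2), np.float64(-78.8)), (np.float64(90.6), np.float64(-54.8)), (np.float64(7.7), np.float64(-53.7))]
(211, 98) [777.  50.  65.]
(297, 111) [ 754. -131.   37.]
(447, 205) [ 524. -265.  461.]
16.35 [ 525.53062021 -277.91844365  146.09004929] [1.38687219 1.4189826  0.34270737]
```

View pics/fin.png

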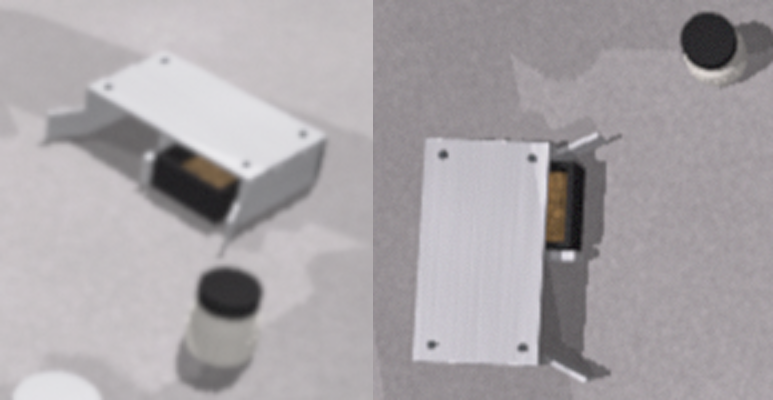

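```bash
python3 -c "
from cell import *
print(job_done())"
```

```text
the job is handed in; nothing more can be done
None
```

The black tray is fully home in bay_plus, and I handed the job in at about 16.4 s of the 72 s allowed.

**How it went:** I gripped the tray by its trailing short wall and slid it along the bench into bay_minus. About 55 mm short of home, the push force began to climb from roughly 5.5 N at about 1.5 N/mm. I took that to be the spacer, stopped at 15.5 N (about 6 mm of press), brought the tray out and slid it into bay_plus. I released it about 15 mm short of home and pushed it the rest of the way with shut fingers.

**Last checks:**
- **Fully home:** The tray stopped hard at 20 N, within about 1 mm of the predicted depth. In the top view its trailing edge reads 78 mm in front of the rack origin, against 75 mm nominal. The visible length is 24 mm; about 25 mm is expected, because the camera sees about 5 mm under the cover.
- **Bystanders:** The jar and tin read the same positions as at the start. The polisher was hidden by the arm in the last top view, so I could not re-measure it; the planned path stayed clear of it.
- **A slip:** My first two move calls were refused for missing keys, so the third ran on its own and took the arm low early. It touched nothing.

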